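Slide a sample carrier home in a bench reader

TASK

Take the sample carrier with the blue tab off the steel tray and slide it, nose first, into the slot of the white bench reader until it comes up solid against the hidden stop inside, then let go of it so that it stays fully home. A light drag on the way in is normal and is not the stop; go gently, the reader must never be loaded with more than 20 newtons. Leave the other carriers and the two vials alone.

Things in the scene. Friction and masses are not known exactly. Their poses are not given: they have to be found in the camera images.
- blue_carrier: Carrier to load: flat grey bar 120 long (x), 30 wide (y), 12 thick, 50 to 100 g, upright blue grip tab near its tail, paper strip with red dot on the front half. Origin: centre of the underside; +x to the nose, z up. It lies flat, tab up, on the tray, one of three, its heading within about 0.8 rad of the slot's +x.
- carrier_tab (a point): Point on the blue carrier's grip tab, 44 behind the carrier's origin and 30 above its underside. The tab is 26 long (x), 12 thick (y, grip it across this) and 30 tall, from 12 to 42 above the underside. Axes as the carrier's.
- carrier_nose (a point): Centre of the front (nose) face of the blue carrier, 60 ahead of its origin and 6 above its underside; axes as the carrier's.
- reader: White bench reader, fixed: housing 180 long (x), 140 wide (y), 62 tall, dark display with green pane on top. The housing runs from own x = -80 (front face, with the slot) to x = +100 about the origin, which lies on the bench, y centred; own +x is the way the carrier slides in, z up. More than 20 N in all on the reader or anything inside it damages it.
- slot_mouth (a point): Mouth of the slot: on the front face of the reader, on the slot's centre line, at the slot floor's height, 15 above the bench; axes as the reader's, +x the way in. The slot is 32.5 wide (y) and 14 high, level, square-edged.
- tongue (a point): Middle of the top of the grey loading tongue before the slot: 105 long (x), 70 wide, ending at the mouth, level with the slot floor, 15 above the bench. Two blue guide rails, 8 tall, stand on its last 37 before the mouth; the way between them narrows from about 51 wide to about slot width. Axes as the reader's.
- slot_inside (a point): Point on the slot floor 40 behind the mouth. The hidden rigid stop faces the mouth somewhere from here to 34 deeper, set anew each time, never shown: only felt, as force rising sharply. Before it a sprung shoe rubs on the carrier's top: drag of about 1 to 6 N, beginning 15 to 28 behind the mouth and going on from there. Home, the tail sticks out 46 to 80, tab outside.
- tray: Fixed stainless tray 250 x 160, floor 8 above the bench, lip 5 higher; three carriers lie side by side on it about 76 apart, in any order. Origin: centre of the underside.
- yellow_carrier: Same carrier with a yellow tab, to be left where it is. Same frame as the blue one.
- red_carrier: Same carrier with a red tab, to be left where it is. Same frame as the blue one.
- vial: Clear vial with aluminium cap, 24 across and 45 tall, standing between tray and reader on their far side from the robot; leave alone. Origin: centre of the underside.
- vial2: Glass vial with red cap, 24 across and 45 tall, standing between tray and reader on the robot's side; leave alone. Origin: centre of the underside.

How it is judged:
By the outcome, as a careful person would: the job done as asked, in the order asked, and still so for the second after the job is handed in, with the robot touching nothing.
It also fails if it takes over 48 s, if anything falls off the work surface, if the arm or the gripper's body presses on something with over 40 N, if the wrist force passes 120 N, or if a joint passes its speed limit or range.

ROBOT

A 7-joint arm with a two-finger parallel gripper is mounted at the origin on the work surface. World frame = base frame: x ahead of the robot, y to its left, z up, the work surface at z = 0. Lengths are in m, angles in rad, forces in N, time in s.
With the tool pointing down it reaches from about 0.425 to 0.925 m from the base axis. Payload 6.8 kg.
Tool frame: the origin (TCP) lies between the finger pads; the fingertips stand 11 mm ahead of it and the grasp point (between the pads) lies 8 mm behind it; z points along the fingers, y is the line along which they close (so a half turn about z gives the same grasp; the last joint's range is limited). The gripper opens to 85 mm and grips with 20 to 120 N. Pads are 22 mm wide; open, the fingers measure 114 mm over their backs; the gripper's body (76 mm by 85 mm) begins 54 mm behind the grasp point. The pads swing forward as they close: fully open they stand 13 mm farther back than shut.
Start: joints at [1.002, 0.477, 0.022, 1.555, -0.011, 1.109, -0.083], TCP at [0.3, -0.605, 0.211] pointing down, gripper open.
Joint ranges: [-2.96, 2.96], [-0.34, 2.1], [-1.41, 1.46], [0.24, 2.44], [-1.37, 4.51], [0.17, 1.92], [-2.96, 2.96]. Speed limits (rad/s): [2.39, 2.39, 3.14, 3.14, 3.14, 3.14, 3.14].

INTERFACE

Orientations are given as a unit quaternion [x, y, z, w].
In Python, from plant import * gives the robot as it stands.
- The arm moves only by the shell command python3 -m crank 'ROWS' [FORCE]. ROWS is JSON, a list of rows, each an object of numbers: "dx", "dy", "dz": the shift along the tool's x, y, z in mm; "turn": the turn about the tool's z in rad; "gripper": the opening, from 0 (shut) to 1 (fully open). A call has 1 to 5 rows; each row is the pose to reach, as a shift and turn from the pose commanded when the call began, along the tool's axes at that moment; what a row does not reach only later rows make up. A row lasts 1/8 s, in which the tool goes at most 62.5 mm and 10.7 degrees, less where a joint would pass 70% of its speed; a pose out of reach is approached as far as the arm can. A call with a gripper value outside its range is refused whole. The fingers move at their own pace and stop on an object; FORCE is the grip in N (left out, the last holds). Time passes only in rows, so rows that repeat a pose let the fingers close. It gives the time, the measured TCP pose, the force, the opening and the grip force at its end, in the units of the state.
- get_state(): the state, without advancing time (a new reading comes with each control period).
- get_image(name): name is "scene" or "top" or "wrist"; returns a dict with "pixels" (400x640x3 uint8, blue, green, red), "K" (3x3 intrinsics, pixels), "position" and "orientation" of the camera in the world; the wrist camera has in their place "T_tool_cam" (4x4, takes a point from camera to tool coordinates, whose origin is the TCP and whose axes are the flange's). Camera axes: x right, y down, z forward; pixel columns grow to the right and rows downward; lengths in m; the calibration is good to about 2 mm. A picture is of the moment at which its call begins: read the wrist's pose just before it. There is no depth.
- finish_job(): hands the job in; it is judged then, once.
Trained networks look in the newest picture that a camera, given by its name, has taken for a name from the list of things; names that differ only in an ending like _2 or _b are one class to them, and where a whole thing is asked for, a point or a joint stands for the part that bears it (a point fixed in the world has none). Each returns a list of dicts, best first, with "p" (0 to 1); they miss things now and then, are a little off and sometimes report something else, mostly with a low value. They report only what shows in the picture. A call takes as long as a camera call.
- boxes_of(query, camera): "position" ([column, row] in pixels, amid what is visible of it).
- silhouettes(query, camera): "mask" (400x640 bool, what is visible of it) and "position" ([column, row] in pixels, amid what is visible of it).
The state is a dict: "t": time; "joints": joint angles; "qd": joint speeds; "joint_torque": joint torques, N m; "eef_pos": TCP position; "ee_rot": TCP orientation; "wrist_force": force on the tool from outside, world axes, zero at the start; "moment": the same for the moment, N m; "opening": opening from 0.0 (shut) to 1.0 (fully open); "gripper_force": force on a finger pad.
Only numpy, scipy, OpenCV 4.12 (cv2) and the standard library are available. Lean on these libraries where they do the work, as an engineer would, in place of code of your own. Each camera call takes 0.05 s, during which the arm holds its last target. There are 200 camera calls.

## Working session

There is one attempt and no reset: what is moved stays moved. The work goes in short steps, Python scripts to look and compute and a shell command to move; the robot and the scene stay as the last step left them, time stands still between calls to the robot, and variables do not carry over. Pictures are saved under pics/ and viewed, at most 13 in all, crops included, and the job is handed in when it is done.

```bash
mkdir -p pics; cat > h.py <<'E'
from plant import *
import numpy as np, cv2
from scipy.spatial.transform import Rotation as R
def cam(im, st=None):
    if "T_tool_cam" in im:
        T=np.eye(4);T[:3,:3]=R.from_quat(st["ee_rot"]).as_matrix();T[:3,3]=st["eef_pos"]
        T=T@np.array(im["T_tool_cam"]);return np.array(im["K"]),T[:3,:3],T[:3,3]
    return np.array(im["K"]),R.from_quat(im["orientation"]).as_matrix(),np.array(im["position"])
def ray(c,p):
    d=c[1]@np.linalg.inv(c[0])@np.array([p[0],p[1],1.]);return c[2],d/np.linalg.norm(d)
def atz(c,p,z):
    o,d=ray(c,p);return o+d*(z-o[2])/d[2]
def tri(rs):
    A=0;b=0
    for o,d in rs:
        M=np.eye(3)-np.outer(d,d);A=A+M;b=b+M@o
    x=np.linalg.solve(A,b);return x,[np.linalg.norm((np.eye(3)-np.outer(d,d))@(x-o)) for o,d in rs]
def proj(c,X):
    q=c[0]@(c[1].T@(np.array(X)-c[2]));return q[:2]/q[2]
E
python3 - <<'E'
from h import *
np.set_printoptions(precision=4,suppress=True)
s=get_state();print(s)
ims={}
for n in("scene","top","wrist"):
    im=get_image(n);cv2.imwrite(f"pics/{n}0.png",im["pixels"]);c=cam(im,s);print(n,c[2],c[1][:,2])
    if n!="wrist":
        for q in("blue_carrier","carrier_tab","carrier_nose","slot_mouth","tongue","reader","yellow_carrier","red_carrier","vial","vial2","tray"):
            print(q,[(np.round(b["position"]),round(b["p"],2)) for b in boxes_of(q,n)[:2]])
E
```

```text
{'t': 0.0, 'joints': array([ 1.0019,  0.4778,  0.0224,  1.5565, -0.0115,  1.1093, -0.0831]), 'qd': array([-0.001 ,  0.0007, -0.0009, -0.0022, -0.0008, -0.0024,  0.0006]), 'joint_torque': array([  0.0001, -59.6469,   1.608 , -28.1208,   0.0125,   0.0094,
         0.    ]), 'eef_pos': array([ 0.2998, -0.604 ,  0.2096]), 'ee_rot': array([ 0.9736,  0.2284, -0.0003, -0.0009]), 'wrist_force': array([-0.5299,  0.2952, -0.1066]), 'moment': array([-0.0235, -0.0066,  0.0367]), 'gripper_force': 0.0, 'opening': 1.0010561730007992}
scene [0.9096 0.1512 0.6593] [-0.4791 -0.1787 -0.8594]
blue_carrier [(array([216., 146.]), 0.58)]
carrier_tab [(array([216., 143.]), 0.55), (array([259., 256.]), 0.26)]
carrier_nose [(array([215., 144.]), 0.68)]
slot_mouth [(array([458., 214.]), 0.59)]
tongue [(array([458., 212.]), 0.71)]
reader [(array([458., 214.]), 0.87)]
yellow_carrier [(array([204., 178.]), 0.64)]
red_carrier [(array([222., 115.]), 0.64)]
vial [(array([455., 215.]), 0.69), (array([259., 254.]), 0.68)]
vial2 [(array([455., 215.]), 0.69), (array([259., 254.]), 0.68)]
tray [(array([221., 156.]), 0.97)]
top [0.4359 0.0176 0.9122] [ 0.1435  0.0107 -0.9896]
blue_carrier [(array([434., 228.]), 0.73)]
carrier_tab [(array([438., 227.]), 0.87)]
carrier_nose [(array([436., 227.]), 0.8)]
slot_mouth [(array([193., 240.]), 0.72), (array([424., 187.]), 0.19)]
tongue [(array([184., 239.]), 0.58)]
reader [(array([189., 238.]), 0.88)]
yellow_carrier [(array([424., 186.]), 0.7)]
red_carrier [(array([452., 267.]), 0.81)]
vial [(array([340., 135.]), 0.77), (array([345., 273.]), 0.7)]
vial2 [(array([340., 135.]), 0.77), (array([345., 273.]), 0.7)]
tray [(array([441., 238.]), 0.65), (array([436., 226.]), 0.49)]
wrist [ 0.3669 -0.5698  0.3738] [-0.2681 -0.1321 -0.9543]
```

View pics/top0.png

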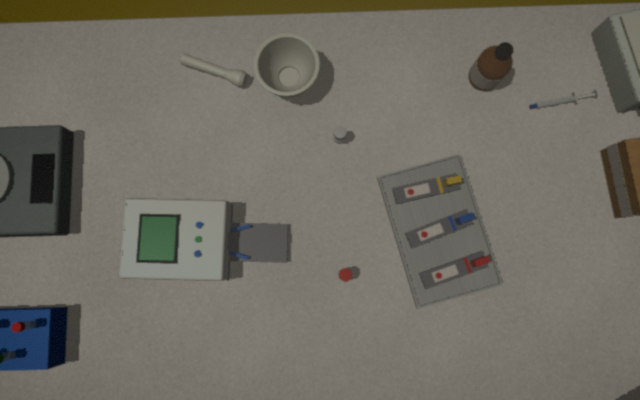

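View pics/scene0.png

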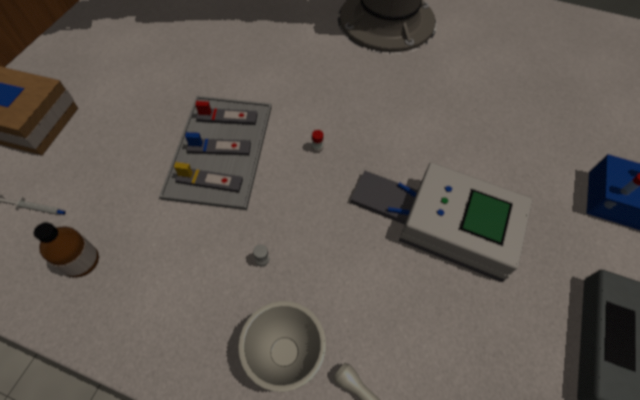

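The top view shows the blue carrier in the middle of the tray (tab ~(462,218), red dot ~(424,234), nose toward the reader on the left). The tongue is at ~(265,242), with its rails at the reader front, ~(240,228) and (240,256). The scene view shows the same layout: blue tab (193,139), tongue (380,195).

```bash
python3 - <<'E'
from h import *
np.set_printoptions(precision=4,suppress=True)
C={};P={}
for n,x0,x1,y0,y1,rx in(("top",400,485,205,250,(225,260,215,270)),("scene",175,260,128,160,(385,425,175,220))):
    im=get_image(n);C[n]=cam(im);print(n,C[n][0][0,0])
    hsv=cv2.cvtColor(im["pixels"],cv2.COLOR_BGR2HSV);
    blue=((hsv[...,0]>100)&(hsv[...,0]<130)&(hsv[...,1]>120)&(hsv[...,2]>50)).astype(np.uint8)
    red=(((hsv[...,0]<10)|(hsv[...,0]>170))&(hsv[...,1]>100)&(hsv[...,2]>60)).astype(np.uint8)
    for nm,m,b in(("tab",blue,(x0,x1,y0,y1)),("dot",red,(x0,x1,y0,y1)),("rails",blue,rx)):
        k,l,s,c=cv2.connectedComponentsWithStats(m[b[2]:b[3],b[0]:b[1]])
        for i in range(1,k):
            if s[i,4]>8: print(nm,c[i]+[b[0],b[2]],s[i]+[b[0],b[2],0,0,0]);P.setdefault((n,nm),[]).append(c[i]+[b[0],b[2]])
    a=im["pixels"]
    a1=a[195:280,215:300] if n=="top" else a[160:230,340:430]
    a2=a[y0-10:y1+10,x0-5:x1+5]
    f=lambda a:cv2.convertScaleAbs(cv2.resize(a,(390,390*a.shape[0]//a.shape[1]),interpolation=cv2.INTER_CUBIC),alpha=2)
    cv2.imwrite(f"pics/z{n}1.png",f(a1));cv2.imwrite(f"pics/z{n}2.png",f(a2))
ims=[cv2.imread(f"pics/z{n}{k}.png") for n in("top","scene") for k in(1,2)]
H=[max(ims[i].shape[0],ims[i+1].shape[0]) for i in(0,2)]
out=np.zeros((sum(H),790,3),np.uint8)
for i,a in enumerate(ims): out[(i//2)*H[0]:(i//2)*H[0]+a.shape[0],(i%2)*400:(i%2)*400+390]=a
out=cv2.resize(out,None,fx=min(1,600/out.shape[0]),fy=min(1,600/out.shape[0]));cv2.imwrite("pics/zoom.png",out);print(out.shape)
for nm in("dot",):
    print(nm,tri([ray(C[n],P[n,nm][0]) for n in C]))
print("tabish",tri([ray(C[n],max(P[n,"tab"],key=lambda p:0)) for n in C]))
E
```

```text
top 493.5738896080497
tab [465.7703 217.6622] [459 214  15   9  74]
tab [452.     222.9167] [449 217   7  13  24]
dot [423.9167 234.0833] [422 232   5   5  24]
rails [242.16 227.2 ] [237 225  12   5  25]
rails [241.2692 255.6923] [236 254  12   5  26]
scene 415.4006888661985
tab [192.2239 135.0746] [186 133  14   5  67]
tab [205.0294 144.8235] [203 139   5  12  34]
dot [233.6087 145.0435] [231 143   6   5  23]
rails [404.3438 186.875 ] [399 184  11   7  32]
rails [394.6    209.2667] [388 207  14   5  45]
(600, 684, 3)
dot (array([ 0.5023, -0.1632,  0.0187]), [np.float64(0.000261505152781589), np.float64(0.0002615051527816861)])
tabish (array([ 0.5272, -0.2329,  0.045 ]), [np.float64(0.00018476722914186863), np.float64(0.00018476722914185882)])
```

View pics/zoom.png

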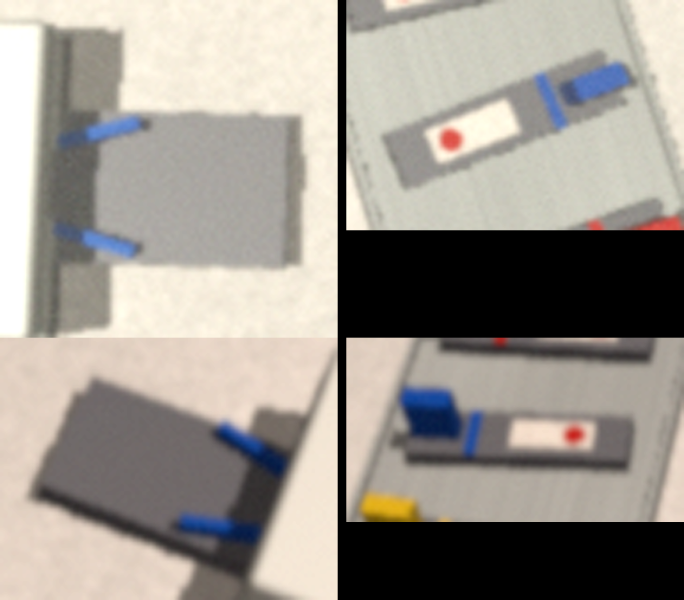

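```bash
cat >> h.py <<'E'
def go(target,yaw,s=None):
    "shift along tool axes mm and turn to reach target TCP & tool-x yaw"
    s=s or get_state();M=R.from_quat(s["ee_rot"]).as_matrix()
    y=np.arctan2(M[1,0],M[0,0]);d=(yaw-y+np.pi)%(2*np.pi)-np.pi
    return (M.T@(np.array(target)-s["eef_pos"])*1000).round(1),round(-d,4)
E
python3 - <<'E'
from h import *
np.set_printoptions(precision=4,suppress=True)
c={n:cam(get_image(n)) for n in("top","scene")}
t=lambda a,b:tri([ray(c["top"],a),ray(c["scene"],b)])[0]
dot=t((423.9,234.1),(233.6,145.0));st=t((452,222.9),(205.0,144.8));tb=t((465.8,217.7),(192.2,135.1))
print(dot,st,tb)
r1=t((242.2,227.2),(404.3,186.9)),t((241.3,255.7),(394.6,209.3));r2=t((242.2,227.2),(394.6,209.3))
print("rails",r1)
h=np.arctan2(*(dot-st)[[1,0]]);print("heading",h,np.hypot(*(dot-st)[:2]))
# tongue corners in top px (zoom: 684/790 scale, 85px->390)
k=85/390*790/684*1.0
for q in((118,115),(302,118),(300,265)): p=np.array(q)*k+[215,195];print(p,atz(c["top"],p,.015))
print(get_state()["t"])
print(go(np.r_[tb[:2],0.16],h))
E
```

```text
[ 0.5022 -0.1632  0.0188] [ 0.5213 -0.2156  0.0168] [ 0.5271 -0.233   0.0448]
rails (array([0.5167, 0.1608, 0.0828]), array([ 0.4768,  0.1728, -0.0541]))
heading 1.9198402294502572 0.05572878636257351
[244.7035 223.9483] [0.5301 0.1619 0.015 ]
[291.0208 224.7035] [0.5263 0.0772 0.015 ]
[290.5173 261.707 ] [0.4592 0.0793 0.015 ]
1.45
(array([ 368.5, -231.9,   50.6]), np.float64(-1.4591))
```

```bash
python3 -m crank '[{"dx":74,"dy":-46,"dz":10,"turn":-0.18},{"dx":147,"dy":-93,"dz":20,"turn":-0.36},{"dx":221,"dy":-139,"dz":30,"turn":-0.54},{"dx":295,"dy":-185,"dz":40,"turn":-0.72},{"dx":368,"dy":-232,"dz":50,"turn":-0.9}]' 40
```

```text
$[0]: bad value
```

```bash
python3 -m crank '[{"turn":-0.18},{"turn":-0.36},{"turn":-0.55,"gripper":0.6},{"turn":-0.55,"gripper":0.6}]'
python3 - <<'E'
from h import *
print(go([.5271,-.233,.16],1.92))
E
```

```text
(array([ 368.5, -232. ,   50.6]), np.float64(-1.4592))$[0]: bad value
```

```bash
python3 -m crank '[{"dx":74,"dy":-46,"dz":10,"turn":-0.18,"gripper":0.6},{"dx":147,"dy":-93,"dz":20,"turn":-0.36,"gripper":0.6},{"dx":221,"dy":-139,"dz":30,"turn":-0.54,"gripper":0.6},{"dx":295,"dy":-185,"dz":40,"turn":-0.72,"gripper":0.6},{"dx":368,"dy":-232,"dz":50,"turn":-0.9,"gripper":0.6}]' 40
python3 - <<'E'
from h import *
print(go([.5271,-.233,.16],1.92))
E
```

```text
t: 2.08
eef_pos: [0.463, -0.3381, 0.1751]
ee_rot: [0.776, 0.631, 0.0, 0.0]
wrist_force: [0.5, -0.6, -0.4]
opening: 0.6
gripper_force: 0.0
(array([115.9,  41.5,  15.1]), np.float64(-0.5535))
```

```bash
python3 -m crank '[{"dx":40,"dy":14,"dz":5,"turn":-0.18,"gripper":0.6},{"dx":80,"dy":28,"dz":10,"turn":-0.36,"gripper":0.6},{"dx":116,"dy":41,"dz":15,"turn":-0.55,"gripper":0.6},{"dx":116,"dy":41,"dz":15,"turn":-0.55,"gripper":0.6},{"dx":116,"dy":41,"dz":15,"turn":-0.55,"gripper":0.6}]'
python3 - <<'E'
from h import *
np.set_printoptions(precision=4,suppress=True)
s=get_state();print(go([.5271,-.233,.16],1.92,s))
im=get_image("wrist");cv2.imwrite("pics/w1.png",cv2.convertScaleAbs(im["pixels"],alpha=1.6));c=cam(im,s)
np.save("w1.npy",{"s":s,"c":c},allow_pickle=True)
for X in([.5022,-.1632,.02],[.5213,-.2156,.02],[.5271,-.233,.05]):print(proj(c,X))
for q in("blue_carrier","carrier_tab","carrier_nose"):print(q,[(b["position"],b["p"]) for b in boxes_of(q,"wrist")[:2]])
E
```

```text
t: 2.7
eef_pos: [0.5259, -0.2356, 0.1599]
ee_rot: [0.578, 0.816, -0.0, 0.0]
wrist_force: [-0.8, -0.4, -0.3]
opening: 0.6
gripper_force: 0.0
(array([ 2.1,  2. , -0.1]), np.float64(-0.0112))
[319.6582 105.842 ]
[320.1226 163.54  ]
[320.0598 188.8805]
blue_carrier [([319.2, 130.6], 0.81)]
carrier_tab [([318.1, 132.4], 0.75)]
carrier_nose [([318.5, 132.0], 0.74)]
```

View pics/w1.png

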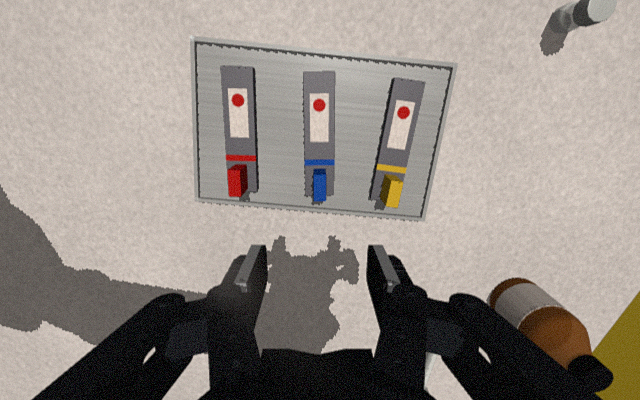

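The wrist picture shows the blue carrier between red (left) and yellow (right): nose edge near row 71, red dot (319,105), stripe (319,162), tab (320,187). All three match the projections of the two-view points to within a pixel or two.

```bash
python3 - <<'E'
from h import *
np.set_printoptions(precision=4,suppress=True)
s=get_state();im=get_image("wrist");c=cam(im,s);a=im["pixels"]
B=silhouettes("blue_carrier","wrist");m=B[0]["mask"];ys,xs=np.nonzero(m);print(B[0]["p"],xs.min(),xs.max(),ys.min(),ys.max())
# side edges of mask, rows of nose..stripe
L=[];Rr=[]
for r in range(ys.min()+4,162):
    q=np.nonzero(m[r])[0];L.append(atz(c,(q[0]-.5,r),.02)[:2]);Rr.append(atz(c,(q[-1]+.5,r),.02)[:2])
for e in(L,Rr):
    e=np.array(e);v=cv2.fitLine(e.astype(np.float32),cv2.DIST_HUBER,0,1e-4,1e-4).ravel();v[:2]*=np.sign(v[1]);print("edge heading",np.arctan2(v[1],v[0]),v[2:])
mid=(np.array(L)+np.array(Rr))/2;w=np.linalg.norm(np.array(L)-np.array(Rr),axis=1).mean();print("width",w)
v=cv2.fitLine(mid.astype(np.float32),cv2.DIST_HUBER,0,1e-4,1e-4).ravel();v[:2]*=np.sign(v[1]);h=np.arctan2(v[1],v[0])
q=np.nonzero(m[ys.min()+3])[0].mean();nose=atz(c,(q,ys.min()-.5),.02);print("h",h,"nose",nose)
hsv=cv2.cvtColor(a,cv2.COLOR_BGR2HSV);b=((hsv[...,0]>100)&(hsv[...,0]<130)&(hsv[...,1]>120)&(hsv[...,2]>40)).astype(np.uint8);b[:,:290]=0;b[:,350:]=0;b[210:]=0
k,l,st,cc=cv2.connectedComponentsWithStats(b)
for i in range(1,k):
    if st[i,4]>8:print(st[i],cc[i],atz(c,cc[i],.02 if cc[i][1]<170 else .05))
r=((hsv[...,0]<10)|(hsv[...,0]>170))&(hsv[...,1]>100);r[:,:300]=0;r[:,335:]=0;r[130:]=0;yy,xx=np.nonzero(r);print("dot",atz(c,(xx.mean(),yy.mean()),.02))
u=np.array([np.cos(h),np.sin(h)]);print("tab from nose",nose[:2]-.104*u, "tab from mid line",v[2:]+u*((nose[:2]-.104*u-v[2:])@u))
E
```

```text
0.76 303 335 70 201
edge heading 1.9168783 [ 0.4905 -0.1764]
edge heading 1.925851 [ 0.5202 -0.1718]
width 0.029520541936610866
h 1.9209033 nose [ 0.4908 -0.1337  0.02  ]
[305 159  30   6 178] [319.3371 161.5   ] [ 0.5197 -0.2145  0.02  ]
[314 168  13  33 391] [319.6036 184.4527] [ 0.5251 -0.2297  0.05  ]
dot [ 0.501  -0.1625  0.02  ]
tab from nose [ 0.5265 -0.2313] tab from mid line [ 0.5263 -0.2314]
```

```bash
python3 - <<'E'
from h import *
print(go([.5264,-.2320,.036],1.921))
E
```

```text
(array([  3.3,   1.7, 124. ]), np.float64(-0.0119))
```

```bash
python3 -m crank '[{"dx":3.3,"dy":1.7,"dz":45,"turn":-0.012,"gripper":0.6},{"dx":3.3,"dy":1.7,"dz":85,"turn":-0.012,"gripper":0.6},{"dx":3.3,"dy":1.7,"dz":110,"turn":-0.012,"gripper":0.6},{"dx":3.3,"dy":1.7,"dz":124,"turn":-0.012,"gripper":0.6},{"dx":3.3,"dy":1.7,"dz":124,"turn":-0.012,"gripper":0.6}]'
python3 - <<'E'
from h import *
s=get_state();print(go([.5264,-.2320,.036],1.921,s))
im=get_image("wrist");cv2.imwrite("pics/w2.png",cv2.convertScaleAbs(im["pixels"],alpha=1.6))
E
```

```text
t: 3.62
eef_pos: [0.5263, -0.2311, 0.0354]
ee_rot: [0.573, 0.82, -0.0, -0.001]
wrist_force: [0.2, -0.6, 0.9]
opening: 0.601
gripper_force: 0.0
(array([-0.9, -0.3, -0.6]), np.float64(0.0014))
```

View pics/w2.png

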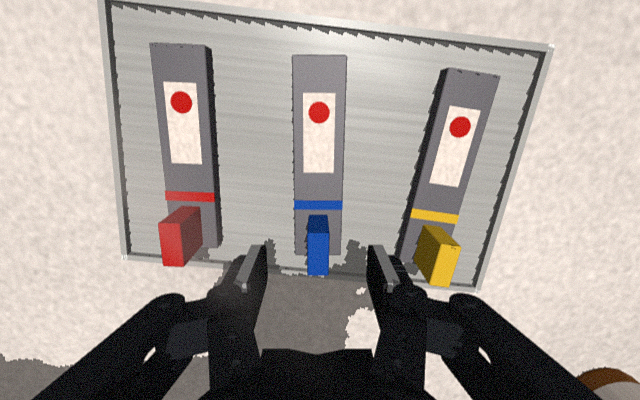

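The fingers straddle the blue tab (tab at (318,245)) with clear gaps to the red and yellow tabs. Closing now.

```bash
python3 -m crank '[{"dx":0,"dy":0,"dz":0,"turn":0,"gripper":0},{"dx":0,"dy":0,"dz":0,"turn":0,"gripper":0},{"dx":0,"dy":0,"dz":0,"turn":0,"gripper":0},{"dx":0,"dy":0,"dz":0,"turn":0,"gripper":0},{"dx":0,"dy":0,"dz":0,"turn":0,"gripper":0}]' 40
python3 -m crank '[{"dx":0,"dy":0,"dz":-6,"turn":0,"gripper":0},{"dx":0,"dy":0,"dz":-16,"turn":0,"gripper":0},{"dx":0,"dy":0,"dz":-36,"turn":0,"gripper":0},{"dx":0,"dy":0,"dz":-64,"turn":0,"gripper":0},{"dx":0,"dy":0,"dz":-64,"turn":0,"gripper":0}]' 40
python3 - <<'E'
from h import *
np.set_printoptions(precision=4,suppress=True)
s=get_state();im=get_image("wrist");cv2.imwrite("pics/w3.png",cv2.convertScaleAbs(im["pixels"],alpha=1.6))
M=R.from_quat(s["ee_rot"]).as_matrix();print(s["eef_pos"],np.arctan2(M[1,0],M[0,0]))
print(go([.493,.025,.10],np.deg2rad(87.5),s))
E
```

```text
t: 4.3
eef_pos: [0.5268, -0.2311, 0.036]
ee_rot: [0.572, 0.82, -0.0, 0.0]
wrist_force: [0.1, -0.1, -0.1]
opening: -0.001
gripper_force: 0.0
t: 4.92
eef_pos: [0.5289, -0.2317, 0.1034]
ee_rot: [0.572, 0.82, 0.001, 0.003]
wrist_force: [0.4, -0.9, -0.2]
opening: 0.002
gripper_force: 0.0
[ 0.5289 -0.2317  0.1034] 1.9226124987172704
(array([253.4,  54.7,   2.6]), np.float64(0.3954))
```

View pics/w3.png

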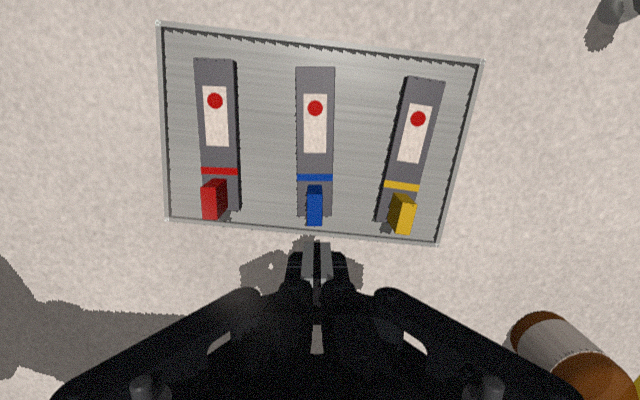

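The fingers shut on nothing: the picture shows the blue carrier still in the tray, tab at (315,205), while the shut fingertips are at (318,245), behind the tab. I'll check the geometry.

```bash
python3 - <<'E'
from h import *
np.set_printoptions(precision=4,suppress=True)
s=get_state();im=get_image("wrist");c=cam(im,s);print(np.array(im["T_tool_cam"]))
M=R.from_quat(s["ee_rot"]).as_matrix();e=s["eef_pos"]
for d in(-.008,0,.011):print(d,proj(c,e+M[:,2]*d))
print("tab top,base",proj(c,[.5264,-.232,.05]),proj(c,[.5264,-.232,.02]))
# wrist own two views: w1 pose, same features
d=np.load("w1.npy",allow_pickle=True).item()
hsv=cv2.cvtColor(im["pixels"],cv2.COLOR_BGR2HSV);r=((hsv[...,0]<10)|(hsv[...,0]>170))&(hsv[...,1]>100);r[:,:300]=0;r[:,335:]=0;r[130:]=0;yy,xx=np.nonzero(r);p=(xx.mean(),yy.mean());print(p)
w1=cv2.cvtColor(cv2.imread("pics/w1.png"),cv2.COLOR_BGR2HSV);r=((w1[...,0]<10)|(w1[...,0]>170))&(w1[...,1]>100);r[:,:300]=0;r[:,335:]=0;r[130:]=0;yy,xx=np.nonzero(r);q=(xx.mean(),yy.mean())
print("dot wrist tri",tri([ray(c,p),ray(d["c"],q)]))
t=get_image("top");cv2.imwrite("pics/t2.png",cv2.convertScaleAbs(cv2.resize(t["pixels"][140:320,360:560],(800,720))[:600],alpha=1.6));ct=cam(t);print("tcp in top",proj(ct,e),proj(ct,e+M[:,2]*.011))
u=get_image("scene");cv2.imwrite("pics/s2.png",cv2.convertScaleAbs(cv2.resize(u["pixels"][40:220,130:330],(660,594)),alpha=1.6));cu=cam(u);print("tcp in scene",proj(cu,e),(proj(cu,e+M[:,2]*.011)-[130,40])*3.3)
E
```

```text
[[ 0.0001 -0.9542 -0.2991  0.0772]
 [ 1.      0.0002 -0.0004 -0.0011]
 [ 0.0005 -0.2991  0.9542 -0.1642]
 [ 0.      0.      0.      1.    ]]
-0.008 [318.5796 247.5157]
0 [318.5006 241.4534]
0.011 [318.4025 233.9121]
tab top,base [315.9123 211.7184] [315.9162 199.7649]
(np.float64(316.11052631578946), np.float64(108.6842105263158))
dot wrist tri (array([ 0.5011, -0.1625,  0.0087]), [np.float64(4.99864341621031e-06), np.float64(4.9986434163020314e-06)])
tcp in top [474.7621 213.3152] [472.79   214.0945]
tcp in scene [185.2069 114.9779] [187.2149 261.2985]
```

View pics/s2.png

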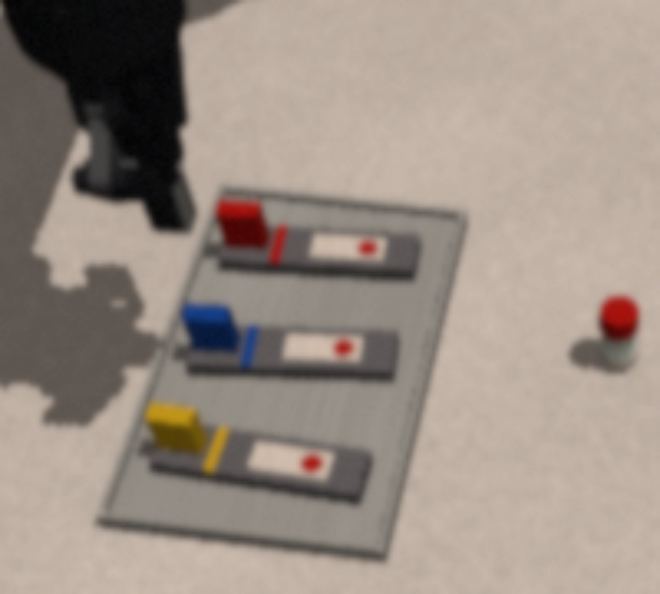

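The scene crop shows the blue carrier unmoved and the fingertips at ~(180,225) in the crop, clearly above where the reported pose would put them (187,261). I'll triangulate the fingertip.

View pics/t2.png

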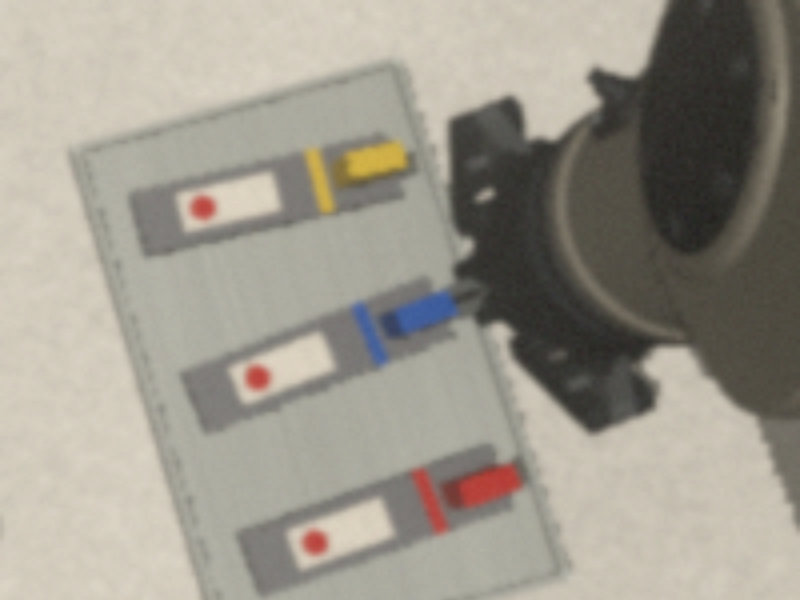

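```bash
python3 - <<'E'
from h import *
np.set_printoptions(precision=4,suppress=True)
s=get_state();ct=cam(get_image("top"));cu=cam(get_image("scene"));e=s["eef_pos"]
print("eef",e,s["joints"],s["ee_rot"])
for a in((476,212.7),(479,211.5),(482.5,210.3)):
  for b in((181,106),(184.5,108)):
    print(a,b,*tri([ray(ct,a),ray(cu,b)]))
E
```

```text
eef [ 0.5262 -0.231   0.0996] [ 0.6132  0.4746 -0.3958  1.8757  0.2392  0.8387  0.4474] [ 0.5725  0.8199 -0.0002 -0.0005]
(476, 212.7) (181, 106) [ 0.5277 -0.2297  0.1244] [np.float64(0.003168258899181528), np.float64(0.003168258899181416)]
(476, 212.7) (184.5, 108) [ 0.5268 -0.2282  0.1199] [np.float64(0.00015920277710215292), np.float64(0.00015920277710214638)]
(479, 211.5) (181, 106) [ 0.5283 -0.2322  0.1246] [np.float64(0.0006957636352534095), np.float64(0.0006957636352533596)]
(479, 211.5) (184.5, 108) [ 0.5275 -0.2306  0.1202] [np.float64(0.0023270079196149483), np.float64(0.0023270079196148967)]
(482.5, 210.3) (181, 106) [ 0.5289 -0.2352  0.1246] [np.float64(0.00210666108611956), np.float64(0.002106661086119469)]
(482.5, 210.3) (184.5, 108) [ 0.5281 -0.2336  0.1204] [np.float64(0.005146000985331909), np.float64(0.005146000985331875)]
```

```bash
python3 - <<'E'
from h import *
np.set_printoptions(precision=1,suppress=True)
s=get_state();im=get_image("wrist");c=cam(im,s);M=R.from_quat(s["ee_rot"]).as_matrix();e=s["eef_pos"]
for d in(-.035,-.03,-.02,-.01,0,.011):print(d,[proj(c,e+M[:,2]*d+M[:,0]*x) for x in(-.011,0,.011)], proj(c,e+M[:,2]*d+M[:,0]*.011+M[:,1]*.005))
g=im["pixels"].mean(2);print(g[200:300:4,[300,308,312,318,325,330]].T)
E
```

```text
-0.035 [array([318.9, 292.3]), array([318.9, 272.7]), array([319. , 252.1])] [329.6 252.1]
-0.03 [array([318.8, 286.6]), array([318.8, 267.4]), array([318.9, 247.3])] [329.2 247.3]
-0.02 [array([318.7, 276. ]), array([318.7, 257.7]), array([318.8, 238.7])] [328.4 238.7]
-0.01 [array([318.6, 266.6]), array([318.6, 249.1]), array([318.6, 231. ])] [327.7 231. ]
0 [array([318.5, 258.1]), array([318.5, 241.5]), array([318.5, 224.2])] [327.1 224.2]
0.011 [array([318.4, 249.8]), array([318.4, 233.9]), array([318.4, 217.5])] [326.6 217.5]
[[ 63.3  56.   59.3  46.7  55.3  77.3  92.3  95.3  67.7  98.3  99.3  63.
   60.7  21.7   3.    0.   15.7  10.3  12.3  25.   12.3   4.   19.7   4.7
    4.7]
 [ 53.3  64.3  34.7  61.7  67.3  57.   94.7  47.   81.   99.   61.   53.3
   53.7  62.7  56.3  56.3  55.7  55.7  52.7  55.7  48.7   1.3  11.3  23.
   21.3]
 [ 45.   53.7  48.3  48.3  45.7  51.7  49.3  44.   90.   73.7  64.3  61.
   60.   58.7  54.7  61.3  58.   53.3  57.7  53.7  94.7  95.7  17.3  11.7
   12. ]
 [ 49.7  50.3  53.3  42.3  50.3  52.   53.3  49.7  97.   91.7  74.    2.3
    0.3   0.   15.   15.    0.    0.    9.3   2.7  22.   23.7  25.3  19.
   21.7]
 [ 44.7  53.3  49.   53.   42.   46.7  48.3  58.7  95.3  73.7 104.7  56.7
   53.7  60.7  56.3  54.   55.7  57.7  62.   53.3  67.   12.3   7.    1.
    9. ]
 [ 68.3  61.7  63.3  66.   62.   53.7  95.3  95.7  92.3  66.3 102.3  91.7
   74.7  55.   58.   59.3  56.3  60.3  58.7  43.3   4.7   5.7   6.    1.7
   14.7]]
```

The wrist picture settles it. The 22 mm wide pad ends span rows 242–280, which puts the real fingertips about 24 mm behind the reported TCP. The scene and top triangulation agrees (tip at z≈0.122 with the TCP at 0.0996). So the grasp was about 34 mm too high, and I'll grasp again lower.

```bash
python3 -m crank '[{"dx":-0.9,"dy":-0.2,"dz":0,"turn":0,"gripper":0.6},{"dx":-0.9,"dy":-0.2,"dz":0,"turn":0,"gripper":0.6},{"dx":-0.9,"dy":-0.2,"dz":30,"turn":0,"gripper":0.6},{"dx":-0.9,"dy":-0.2,"dz":60,"turn":0,"gripper":0.6},{"dx":-0.9,"dy":-0.2,"dz":84,"turn":0,"gripper":0.6}]' 40
python3 -m crank '[{"dx":0,"dy":0,"dz":5,"turn":0,"gripper":0.6},{"dx":0,"dy":0,"dz":10,"turn":0,"gripper":0.6},{"dx":0,"dy":0,"dz":13,"turn":0,"gripper":0.6},{"dx":0,"dy":0,"dz":13,"turn":0,"gripper":0.6}]' 40
python3 - <<'E'
from h import *
s=get_state();print(s["eef_pos"],go([.5264,-.2320,.002],1.921,s))
E
```

```text
t: 5.9
eef_pos: [0.5265, -0.2319, 0.0148]
ee_rot: [0.572, 0.82, -0.0, -0.0]
wrist_force: [0.5, 0.6, -0.4]
opening: 0.599
gripper_force: 0.0
t: 6.4
eef_pos: [0.5273, -0.2322, 0.0034]
ee_rot: [0.572, 0.82, 0.0, 0.0]
wrist_force: [0.7, -0.5, -0.3]
opening: 0.599
gripper_force: 0.0
[ 0.52725661 -0.23216045  0.00341534] (array([ 0.4, -0.7,  1.4]), np.float64(0.0017))
```

```bash
python3 -m crank '[{"dx":0,"dy":0,"dz":0,"turn":0,"gripper":0},{"dx":0,"dy":0,"dz":0,"turn":0,"gripper":0},{"dx":0,"dy":0,"dz":0,"turn":0,"gripper":0},{"dx":0,"dy":0,"dz":0,"turn":0,"gripper":0},{"dx":0,"dy":0,"dz":0,"turn":0,"gripper":0}]' 40
python3 -c "
from h import *;print(get_state()['eef_pos'])"
```

```text
t: 7.02
eef_pos: [0.5272, -0.2321, 0.0033]
ee_rot: [0.572, 0.82, 0.0, 0.0]
wrist_force: [-0.3, -0.3, 4.1]
opening: 0.131
gripper_force: 41.9
[ 0.52719301 -0.23210777  0.00327133]
```

```bash
python3 -m crank '[{"dx":0,"dy":0,"dz":-10,"turn":0,"gripper":0},{"dx":0,"dy":0,"dz":-30,"turn":0,"gripper":0},{"dx":0,"dy":0,"dz":-60,"turn":0,"gripper":0},{"dx":0,"dy":0,"dz":-80,"turn":0,"gripper":0},{"dx":0,"dy":0,"dz":-80,"turn":0,"gripper":0}]' 40
python3 - <<'E'
from h import *
s=get_state();print(s["eef_pos"],s["wrist_force"],go([.493,.02,.08],np.deg2rad(87.5),s))
E
```

```text
t: 7.65
eef_pos: [0.5284, -0.2326, 0.0855]
ee_rot: [0.572, 0.82, 0.0, 0.002]
wrist_force: [-0.4, 0.2, -0.9]
opening: 0.131
gripper_force: 41.0
[ 0.52840756 -0.23255929  0.08549665] [-0.38706532  0.16515315 -0.89097963] (array([249.3,  53.8,   4.9]), np.float64(0.3954))
```

```bash
python3 -m crank '[{"dx":40,"dy":9,"dz":0,"turn":0.08,"gripper":0},{"dx":95,"dy":20,"dz":0,"turn":0.16,"gripper":0},{"dx":150,"dy":32,"dz":0,"turn":0.24,"gripper":0},{"dx":205,"dy":44,"dz":2,"turn":0.32,"gripper":0},{"dx":249,"dy":54,"dz":5,"turn":0.395,"gripper":0}]' 40
python3 -m crank '[{"dx":0,"dy":0,"dz":0,"turn":0,"gripper":0},{"dx":0,"dy":0,"dz":0,"turn":0,"gripper":0},{"dx":0,"dy":0,"dz":0,"turn":0,"gripper":0}]' 40
python3 - <<'E'
from h import *
np.set_printoptions(precision=4,suppress=True)
s=get_state();im=get_image("wrist");c=cam(im,s);a=im["pixels"];cv2.imwrite("pics/w4.png",cv2.convertScaleAbs(a,alpha=1.6));cv2.imwrite("w4raw.png",a)
M=R.from_quat(s["ee_rot"]).as_matrix();print(s["eef_pos"],np.arctan2(M[1,0],M[0,0]),s["wrist_force"])
np.save("w4.npy",{"s":s,"c":c},allow_pickle=True)
for q in("tongue","slot_mouth","reader","blue_carrier"):print(q,[(b["position"],b["p"]) for b in boxes_of(q,"wrist")[:2]])
E
```

```text
t: 8.28
eef_pos: [0.4907, 0.0226, 0.0776]
ee_rot: [0.723, 0.691, -0.0, -0.0]
wrist_force: [0.6, 1.0, -1.3]
opening: 0.138
gripper_force: 41.0
t: 8.65
eef_pos: [0.4917, 0.0187, 0.0777]
ee_rot: [0.723, 0.691, -0.0, 0.0]
wrist_force: [-0.2, 1.2, -1.5]
opening: 0.132
gripper_force: 41.0
[0.4917 0.0187 0.0777] 1.5256154062452398 [-0.2142  1.1712 -1.5384]
tongue [([311.3, 31.6], 0.75)]
slot_mouth [([313.1, 32.4], 0.66)]
reader [([319.1, 147.6], 0.75), ([311.4, 31.3], 0.59)]
blue_carrier [([315.7, 149.1], 0.76)]
```

View pics/w4.png

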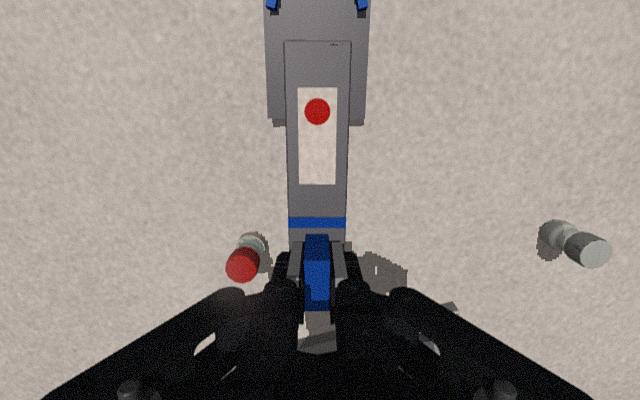

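The wrist picture shows the carrier held straight between the pads, with its nose at row 40 and columns 285–351. The tongue lies below it, columns 264–369, with rails at (271,3) and (362,3), and vial2 is at (243,262). Next I measure the tongue axis against the carrier axis.

```bash
python3 - <<'E'
from h import *
np.set_printoptions(precision=4,suppress=True)
d=np.load("w4.npy",allow_pickle=True).item();c=d["c"];s=d["s"];a=cv2.imread("w4raw.png");g=cv2.GaussianBlur(a,(3,3),0).mean(2)
def edge(c,rows,x0,x1,z,sgn):
    P=[]
    for r in rows:
        gr=np.diff(g[r,x0:x1])*sgn;k=gr.argmax()
        P.append(atz(c,(x0+k+1,r),z)[:2])
    P=np.array(P,np.float32);v=cv2.fitLine(P,cv2.DIST_HUBER,0,1e-4,1e-4).ravel();v[:2]*=np.sign(v[1])
    res=np.abs((P-v[2:])@[-v[1],v[0]]);print(np.arctan2(v[1],v[0]),v[2:],"res",np.median(res));return v
print("tongue");L=edge(c,range(15,112),255,280,.015,-1);Rr=edge(c,range(15,112),355,380,.015,1)
xm=[(v[2]+(0.1-v[3])*v[0]/v[1]) for v in(L,Rr)];print("x at y=.1",xm,"w",xm[1]-xm[0])
zt=s["eef_pos"][2]+.0167;print("carrier")
l=edge(c,range(130,210),278,297,zt,-1);r=edge(c,range(130,210),338,358,zt,1)
xc=[(v[2]+(0.1-v[3])*v[0]/v[1]) for v in(l,r)];print("x at .1",xc,xc[1]-xc[0])
s=get_state();
t=get_image("top");ct=cam(t);print("vial2 red",atz(ct,(345.5,273.5),.045),"vial",atz(ct,(340,133),.045))
u=get_image("scene");cu=cam(u);print("vials scene",tri([ray(ct,(345.5,273.5)),ray(cu,(317.5,135.5))]))
p=t["pixels"].astype(float)
# reader front edge & tongue in top
b=silhouettes("tongue","top")
for q in b[:2]:
    ys,xs=np.nonzero(q["mask"]);print(q["p"],xs.min(),xs.max(),ys.min(),ys.max())
for X in((229.5,205),(228,272)):print("reader top front edge",atz(ct,X,.062))
t2=lambda A,B:tri([ray(ct,A),ray(cu,B)])
print("rails",t2((242.2,227.2),(394.6,209.3)),t2((241.3,255.7),(404.3,186.9)))
E
```

```text
tongue
1.5151061 [0.46  0.125] res 0.00015321176
1.5180054 [0.5302 0.125 ] res 0.00017430447
x at y=.1 [np.float32(0.45860478), np.float32(0.52892363)] w 0.07031885
carrier
1.5212673 [0.4778 0.0695] res 0.00012575179
1.5256113 [0.5078 0.0627] res 0.00010919702
x at .1 [np.float32(0.47935104), np.float32(0.5094738)] 0.030122757
vial2 red [ 0.4355 -0.0179  0.045 ] vial [ 0.6875 -0.0167  0.045 ]
vials scene (array([ 0.4352, -0.0173,  0.039 ]), [np.float64(0.0009291167891986001), np.float64(0.0009291167891986119)])
0.91 119 284 198 280
reader top front edge [0.5591 0.1807 0.062 ]
reader top front edge [0.4434 0.1834 0.062 ]
rails (array([0.5238, 0.1649, 0.0204]), [np.float64(0.0007622913298385906), np.float64(0.0007622913298385744)]) (array([0.4722, 0.1677, 0.02  ]), [np.float64(0.000160988355521457), np.float64(0.00016098835552144495)])
```

The measured widths (70.3 and 30.1 mm) match the sizes given. The carrier needs about −1.1 mm sideways and a +0.007 turn; then I lower it to just above the tongue.

```bash
python3 -m crank '[{"dx":0,"dy":-1.1,"dz":20,"turn":0.007,"gripper":0},{"dx":0,"dy":-1.1,"dz":40,"turn":0.007,"gripper":0},{"dx":0,"dy":-1.1,"dz":55,"turn":0.007,"gripper":0},{"dx":0,"dy":-1.1,"dz":63,"turn":0.007,"gripper":0},{"dx":0,"dy":-1.1,"dz":63,"turn":0.007,"gripper":0}]' 40
python3 -m crank '[{"dx":0,"dy":0,"dz":0.5,"turn":0,"gripper":0},{"dx":0,"dy":0,"dz":1,"turn":0,"gripper":0},{"dx":0,"dy":0,"dz":1.5,"turn":0,"gripper":0},{"dx":0,"dy":0,"dz":2,"turn":0,"gripper":0},{"dx":0,"dy":0,"dz":2,"turn":0,"gripper":0}]' 40
```

```text
t: 9.68
eef_pos: [0.4904, 0.0204, 0.0146]
ee_rot: [0.725, 0.689, -0.0, -0.0]
wrist_force: [-1.0, -1.0, -0.1]
opening: 0.134
gripper_force: 41.0
t: 10.3
eef_pos: [0.4906, 0.0204, 0.0129]
ee_rot: [0.725, 0.689, 0.0, 0.0]
wrist_force: [0.2, 0.2, -1.5]
opening: 0.131
gripper_force: 41.0
```

```bash
python3 -m crank '[{"dx":0,"dy":0,"dz":0.5,"turn":0,"gripper":0},{"dx":0,"dy":0,"dz":1,"turn":0,"gripper":0},{"dx":0,"dy":0,"dz":1,"turn":0,"gripper":0}]' 40
cat > m.py <<'E'
from h import *
np.set_printoptions(precision=4,suppress=True)
s=get_state();im=get_image("wrist");c=cam(im,s);a=im["pixels"];g=cv2.GaussianBlur(a,(3,3),0).mean(2)
M=R.from_quat(s["ee_rot"]).as_matrix();e=s["eef_pos"];print(e,np.arctan2(M[1,0],M[0,0]))
th=1.5166
def edges(y0,y1,half,z,name,sg):
    X=[]
    for sd in(-1,1):
        P=[]
        for y in np.linspace(y0,y1,40):
            xm=.49376+(y-.1)*.0543+sd*half
            t=np.linspace(-.005,.005,81);pix=np.array([proj(c,[xm+q,y,z]) for q in t],np.float32)
            v=cv2.remap(g.astype(np.float32),pix[None,:,0],pix[None,:,1],cv2.INTER_LINEAR)[0];k=(np.diff(v)*sd*sg).argmax();P.append([xm+t[k],y])
        P=np.array(P,np.float32);v=cv2.fitLine(P,cv2.DIST_HUBER,0,1e-4,1e-4).ravel();v[:2]*=np.sign(v[1]);X.append((np.arctan2(v[1],v[0]),v[2]+(.1-v[3])*v[0]/v[1]))
    X=np.array(X);print(name,"headings",X[:,0],"w",X[1,1]-X[0,1],"mid at y=.1",X[:,1].mean())
edges(.085,.13,.035,.015,"tongue",1)
edges(e[1]+.035,e[1]+.095,.015,e[2]+.0167,"carrier",1)
n=proj(c,[.49376+(e[1]+.004)*.0543,e[1]+.104,e[2]+.0167]);print("nose px",n)
E
python3 m.py
```

```text
t: 10.68
eef_pos: [0.4906, 0.0204, 0.0119]
ee_rot: [0.725, 0.689, -0.0, -0.0]
wrist_force: [-0.5, 0.2, -0.8]
opening: 0.133
gripper_force: 41.0
[0.4906 0.0204 0.0119] 1.5207905636791201
tongue headings [1.5229 1.5239] w 0.07050121 mid at y=.1 0.49348438
carrier headings [1.5202 1.5163] w 0.030481696 mid at y=.1 0.49328542
nose px [318.1574  39.0832]
```

```bash
python3 -m crank '[{"dx":8,"dy":0.1,"dz":0.6,"turn":0,"gripper":0},{"dx":16,"dy":0.1,"dz":0.6,"turn":0,"gripper":0},{"dx":24,"dy":0.1,"dz":0.6,"turn":0,"gripper":0},{"dx":32,"dy":0.1,"dz":0.6,"turn":0,"gripper":0},{"dx":32,"dy":0.1,"dz":0.6,"turn":0,"gripper":0}]' 40
python3 -c "
from h import *
s=get_state();im=get_image('wrist');a=im['pixels'];cv2.imwrite('pics/w5.png',cv2.resize(cv2.convertScaleAbs(a[0:220,210:430],alpha=1.8),(600,600),interpolation=cv2.INTER_CUBIC))"
```

```text
t: 11.35
eef_pos: [0.4925, 0.0534, 0.0114]
ee_rot: [0.724, 0.69, 0.0, -0.0]
wrist_force: [-0.2, -0.1, -1.2]
opening: 0.132
gripper_force: 41.0
```

View pics/w5.png

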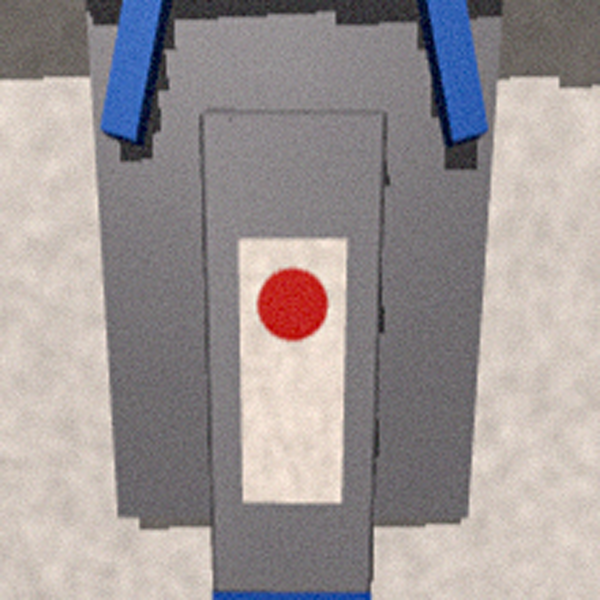

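The crop shows the carrier nose (columns 203–384, centre 293) centred between the rails (centre ~295) and square with the tongue. I'll slide on gently.

```bash
python3 -m crank '[{"dx":4,"dy":0.1,"dz":0,"turn":0,"gripper":0},{"dx":8,"dy":0.1,"dz":0,"turn":0,"gripper":0},{"dx":12,"dy":0.1,"dz":0,"turn":0,"gripper":0},{"dx":16,"dy":0.1,"dz":0,"turn":0,"gripper":0},{"dx":20,"dy":0.1,"dz":0,"turn":0,"gripper":0}]' 40; python3 -m crank '[{"dx":2,"dy":0,"dz":0,"turn":0,"gripper":0},{"dx":4,"dy":0,"dz":0,"turn":0,"gripper":0},{"dx":6,"dy":0,"dz":0,"turn":0,"gripper":0},{"dx":8,"dy":0,"dz":0,"turn":0,"gripper":0},{"dx":10,"dy":0,"dz":0,"turn":0,"gripper":0}]' 40
```

```text
t: 12.02
eef_pos: [0.4935, 0.0726, 0.0113]
ee_rot: [0.725, 0.689, 0.0, 0.0]
wrist_force: [0.4, 0.2, -1.0]
opening: 0.132
gripper_force: 41.0
t: 12.65
eef_pos: [0.494, 0.0824, 0.0113]
ee_rot: [0.725, 0.689, -0.0, 0.0]
wrist_force: [-0.1, -0.1, -1.0]
opening: 0.131
gripper_force: 41.0
```

```bash
python3 -m crank '[{"dx":2,"dy":0,"dz":0,"turn":0,"gripper":0},{"dx":4,"dy":0,"dz":0,"turn":0,"gripper":0},{"dx":6,"dy":0,"dz":0,"turn":0,"gripper":0},{"dx":8,"dy":0,"dz":0,"turn":0,"gripper":0},{"dx":10,"dy":0,"dz":0,"turn":0,"gripper":0}]' 40; python3 -m crank '[{"dx":2,"dy":0,"dz":0,"turn":0,"gripper":0},{"dx":4,"dy":0,"dz":0,"turn":0,"gripper":0},{"dx":6,"dy":0,"dz":0,"turn":0,"gripper":0},{"dx":8,"dy":0,"dz":0,"turn":0,"gripper":0}]' 40
```

```text
t: 13.28
eef_pos: [0.4944, 0.0924, 0.0113]
ee_rot: [0.725, 0.689, -0.0, -0.0]
wrist_force: [-0.7, 0.7, -1.2]
opening: 0.132
gripper_force: 41.0
t: 13.78
eef_pos: [0.4949, 0.1004, 0.0113]
ee_rot: [0.725, 0.689, -0.0, 0.0]
wrist_force: [0.7, -0.4, -1.0]
opening: 0.135
gripper_force: 41.0
```

```bash
for i in 1; do python3 -m crank '[{"dx":1.5,"dy":0,"dz":0,"turn":0,"gripper":0},{"dx":3,"dy":0,"dz":0,"turn":0,"gripper":0},{"dx":4.5,"dy":0,"dz":0,"turn":0,"gripper":0},{"dx":6,"dy":0,"dz":0,"turn":0,"gripper":0},{"dx":7.5,"dy":0,"dz":0,"turn":0,"gripper":0}]' 40; done; python3 -m crank '[{"dx":1.5,"dy":0,"dz":0,"turn":0,"gripper":0},{"dx":3,"dy":0,"dz":0,"turn":0,"gripper":0},{"dx":4,"dy":0,"dz":0,"turn":0,"gripper":0},{"dx":5,"dy":0,"dz":0,"turn":0,"gripper":0},{"dx":6,"dy":0,"dz":0,"turn":0,"gripper":0}]' 40
```

```text
t: 14.4
eef_pos: [0.495, 0.1075, 0.0112]
ee_rot: [0.725, 0.689, -0.0, -0.0]
wrist_force: [-0.8, -1.6, -2.0]
opening: 0.129
gripper_force: 40.8
t: 15.02
eef_pos: [0.4955, 0.114, 0.0113]
ee_rot: [0.725, 0.689, 0.0, -0.0]
wrist_force: [0.3, -1.7, -4.0]
opening: 0.134
gripper_force: 40.7
```

```bash
python3 -m crank '[{"dx":1,"dy":0,"dz":0,"turn":0,"gripper":0},{"dx":2,"dy":0,"dz":0,"turn":0,"gripper":0},{"dx":3,"dy":0,"dz":0,"turn":0,"gripper":0},{"dx":4,"dy":0,"dz":0,"turn":0,"gripper":0}]' 40
```

```text
t: 15.52
eef_pos: [0.4957, 0.1178, 0.0113]
ee_rot: [0.725, 0.689, 0.0, -0.0]
wrist_force: [0.1, -1.2, -3.2]
opening: 0.134
gripper_force: 40.7
```

```bash
python3 -m crank '[{"dx":1,"dy":0,"dz":0,"turn":0,"gripper":0},{"dx":2,"dy":0,"dz":0,"turn":0,"gripper":0},{"dx":3,"dy":0,"dz":0,"turn":0,"gripper":0}]' 40
```

```text
t: 15.9
eef_pos: [0.4959, 0.1208, 0.0113]
ee_rot: [0.725, 0.689, 0.0, 0.0]
wrist_force: [-0.7, -1.0, -3.7]
opening: 0.129
gripper_force: 40.7
```

```bash
python3 -m crank '[{"dx":1,"dy":0,"dz":0,"turn":0,"gripper":0},{"dx":2,"dy":0,"dz":0,"turn":0,"gripper":0},{"dx":3,"dy":0,"dz":0,"turn":0,"gripper":0}]' 25
```

```text
t: 16.27
eef_pos: [0.4961, 0.1238, 0.0113]
ee_rot: [0.725, 0.689, 0.0, 0.0]
wrist_force: [-0.3, -1.1, -3.3]
opening: 0.13
gripper_force: 40.7
```

```bash
python3 -m crank '[{"dx":1,"dy":0,"dz":0,"turn":0,"gripper":0},{"dx":2,"dy":0,"dz":0,"turn":0,"gripper":0},{"dx":2,"dy":0,"dz":0,"turn":0,"gripper":0}]' 25
```

```text
t: 16.65
eef_pos: [0.4961, 0.126, 0.0113]
ee_rot: [0.724, 0.689, 0.0, -0.0]
wrist_force: [-0.3, -0.7, -3.6]
opening: 0.128
gripper_force: 40.7
```

```bash
python3 -m crank '[{"dx":1,"dy":0,"dz":0,"turn":0,"gripper":0},{"dx":2,"dy":0,"dz":0,"turn":0,"gripper":0},{"dx":3,"dy":0,"dz":0,"turn":0,"gripper":0}]'
```

```text
t: 17.02
eef_pos: [0.4963, 0.1288, 0.0113]
ee_rot: [0.725, 0.689, -0.0, 0.0]
wrist_force: [-0.1, -1.5, -3.4]
opening: 0.134
gripper_force: 40.7
```

```bash
python3 -m crank '[{"dx":1,"dy":0,"dz":0,"turn":0,"gripper":0},{"dx":2,"dy":0,"dz":0,"turn":0,"gripper":0},{"dx":2,"dy":0,"dz":0,"turn":0,"gripper":0}]'
```

```text
t: 17.4
eef_pos: [0.4964, 0.131, 0.0113]
ee_rot: [0.724, 0.689, 0.0, -0.0]
wrist_force: [0.1, -0.5, -2.9]
opening: 0.128
gripper_force: 40.7
```

```bash
python3 -m crank '[{"dx":1,"dy":0,"dz":0,"turn":0,"gripper":0},{"dx":2,"dy":0,"dz":0,"turn":0,"gripper":0},{"dx":3,"dy":0,"dz":0,"turn":0,"gripper":0}]'
```

```text
t: 17.77
eef_pos: [0.4965, 0.1338, 0.0113]
ee_rot: [0.725, 0.689, -0.0, 0.0]
wrist_force: [-0.1, -1.2, -3.0]
opening: 0.129
gripper_force: 40.7
```

```bash
python3 -m crank '[{"dx":1,"dy":0,"dz":0,"turn":0,"gripper":0},{"dx":2,"dy":0,"dz":0,"turn":0,"gripper":0},{"dx":3,"dy":0,"dz":0,"turn":0,"gripper":0}]'
```

```text
t: 18.15
eef_pos: [0.4967, 0.1368, 0.0113]
ee_rot: [0.725, 0.689, 0.0, 0.0]
wrist_force: [-0.1, -1.8, -4.2]
opening: 0.132
gripper_force: 40.7
```

```bash
python3 -m crank '[{"dx":1,"dy":0,"dz":0,"turn":0,"gripper":0},{"dx":2,"dy":0,"dz":0,"turn":0,"gripper":0},{"dx":3,"dy":0,"dz":0,"turn":0,"gripper":0}]'
```

```text
t: 18.52
eef_pos: [0.4968, 0.1398, 0.0113]
ee_rot: [0.725, 0.689, 0.0, 0.0]
wrist_force: [-0.6, -1.7, -3.1]
opening: 0.128
gripper_force: 40.7
```

```bash
python3 -m crank '[{"dx":1,"dy":0,"dz":0,"turn":0,"gripper":0},{"dx":2,"dy":0,"dz":0,"turn":0,"gripper":0},{"dx":3,"dy":0,"dz":0,"turn":0,"gripper":0}]'
```

```text
t: 18.9
eef_pos: [0.4967, 0.1401, 0.0112]
ee_rot: [0.725, 0.689, -0.002, 0.001]
wrist_force: [-1.0, -10.1, 1.5]
opening: 0.132
gripper_force: 41.2
```

```bash
python3 -m crank '[{"dx":0.5,"dy":0,"dz":0,"turn":0,"gripper":0},{"dx":0.5,"dy":0,"dz":0,"turn":0,"gripper":0}]'
```

```text
t: 19.15
eef_pos: [0.4967, 0.1401, 0.0112]
ee_rot: [0.725, 0.688, -0.002, 0.001]
wrist_force: [-0.4, -9.1, 0.3]
opening: 0.133
gripper_force: 41.2
```

```bash
python3 -m crank '[{"dx":-1,"dy":0,"dz":0,"turn":0,"gripper":0},{"dx":-1.8,"dy":0,"dz":0,"turn":0,"gripper":0},{"dx":-1.8,"dy":0,"dz":0,"turn":0,"gripper":0}]'
```

```text
t: 19.52
eef_pos: [0.4968, 0.1401, 0.0112]
ee_rot: [0.725, 0.689, -0.001, 0.0]
wrist_force: [0.7, -5.2, -0.9]
opening: 0.131
gripper_force: 40.9
```

```bash
python3 -m crank '[{"dx":0,"dy":0,"dz":0,"turn":0,"gripper":0.25},{"dx":0,"dy":0,"dz":0,"turn":0,"gripper":0.4},{"dx":0,"dy":0,"dz":0,"turn":0,"gripper":0.5},{"dx":0,"dy":0,"dz":0,"turn":0,"gripper":0.5}]'
python3 - <<'E'
from h import *
np.set_printoptions(precision=4,suppress=True)
s=get_state();im=get_image("wrist");c=cam(im,s);a=im["pixels"];cv2.imwrite("w6.png",a)
hsv=cv2.cvtColor(a,cv2.COLOR_BGR2HSV);b=((hsv[...,0]>100)&(hsv[...,0]<130)&(hsv[...,1]>120)&(hsv[...,2]>40)).astype(np.uint8)
k,l,st,cc=cv2.connectedComponentsWithStats(b)
for i in range(1,k):
    if st[i,4]>30:print(st[i],cc[i],atz(c,cc[i],.027))
print(s["eef_pos"],"expected stripe y",.1401+.0175)
E
```

```text
t: 20.02
eef_pos: [0.4971, 0.1419, 0.0115]
ee_rot: [0.724, 0.689, 0.0, -0.0]
wrist_force: [0.1, 0.5, 0.2]
opening: 0.498
gripper_force: 0.0
[ 223   30   37   40 1137] [241.2946  49.1785] [0.4672 0.2438 0.027 ]
[ 375   30   37   40 1145] [392.8917  49.3441] [0.5345 0.2404 0.027 ]
[258 179  22  52 582] [268.2251 205.1203] [0.4721 0.1705 0.027 ]
[354 179  23  52 596] [365.1762 205.2819] [0.5221 0.1679 0.027 ]
[288 219  58  12 599] [316.4374 224.6394] [0.4964 0.1584 0.027 ]
[ 303  236   27   77 1866] [315.9293 273.7101] [0.4947 0.1292 0.027 ]
[0.4971 0.1419 0.0115] expected stripe y 0.15760000000000002
```

```bash
python3 -m crank '[{"dx":-1,"dy":0,"dz":-15,"turn":0,"gripper":0.5},{"dx":-1,"dy":0,"dz":-45,"turn":0,"gripper":0.5},{"dx":-1,"dy":0,"dz":-90,"turn":0,"gripper":0.5},{"dx":-1,"dy":0,"dz":-110,"turn":0,"gripper":0.5},{"dx":-1,"dy":0,"dz":-110,"turn":0,"gripper":0.5}]'
python3 - <<'E'
from h import *
np.set_printoptions(precision=4,suppress=True)
def stripe(a,c,z):
    hsv=cv2.cvtColor(a,cv2.COLOR_BGR2HSV);b=((hsv[...,0]>100)&(hsv[...,0]<130)&(hsv[...,1]>120)&(hsv[...,2]>40)).astype(np.uint8)
    k,l,st,cc=cv2.connectedComponentsWithStats(b)
    for i in range(1,k):
        if st[i,4]>30 and st[i,2]>2.5*st[i,3]:print(st[i],atz(c,cc[i],z))
d=np.load("w4.npy",allow_pickle=True).item();e=d["s"]["eef_pos"];print("w4",e);stripe(cv2.imread("w4raw.png"),d["c"],e[2]+.0167)
s=get_state();im=get_image("wrist");a=im["pixels"];stripe(a,cam(im,s),.027);print(s["eef_pos"])
for n in("top","scene"):
    im=get_image(n);cv2.imwrite(f"pics/f{n}.png",im["pixels"])
    for q in("blue_carrier","yellow_carrier","red_carrier","vial"):print(n,q,[(np.round(b["position"]),round(b["p"],2)) for b in boxes_of(q,n)[:2]])
A=cv2.imread("pics/ftop.png")[120:320,110:510];B=cv2.imread("pics/fscene.png")[80:300,150:550]
cv2.imwrite("pics/final.png",cv2.convertScaleAbs(cv2.resize(np.vstack([A,B]),(560,588)),alpha=1.6))
E
```

```text
t: 20.7
eef_pos: [0.4983, 0.1409, 0.1237]
ee_rot: [0.725, 0.689, 0.002, 0.001]
wrist_force: [-0.6, -0.2, -0.5]
opening: 0.502
gripper_force: 0.0
w4 [0.4917 0.0187 0.0777]
[288 217  58  11 635] [0.4912 0.0372 0.0944]
[298 173  34   7 205] [0.4964 0.1585 0.027 ]
[0.4983 0.1409 0.1237]
top blue_carrier [(array([271., 249.]), 0.39)]
top yellow_carrier [(array([426., 184.]), 0.93)]
top red_carrier [(array([450., 270.]), 0.82)]
top vial [(array([340., 134.]), 0.73), (array([345., 274.]), 0.48)]
scene blue_carrier [(array([394., 194.]), 0.85)]
scene yellow_carrier [(array([206., 176.]), 0.78)]
scene red_carrier [(array([222., 114.]), 0.95), (array([462., 217.]), 0.71)]
scene vial [(array([259., 258.]), 0.85), (array([316., 142.]), 0.58)]
```

View pics/final.png

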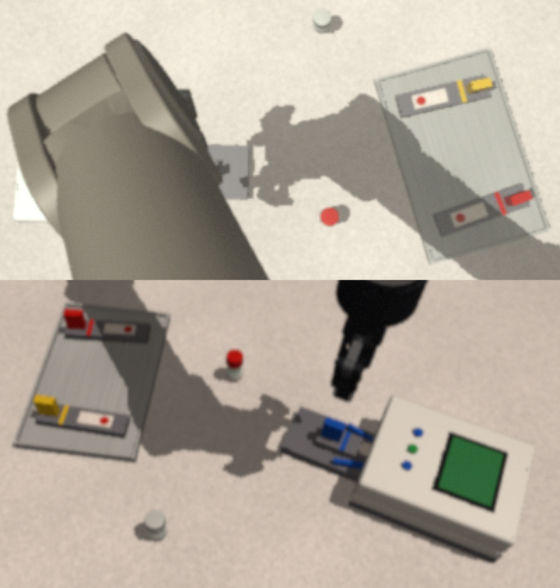

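The final picture shows the blue carrier in the slot with its tab outside at ~(333,430), the others undisturbed and the gripper clear. The stripe is at y=0.1585 against 0.1586 expected, so the carrier is still home.

```bash
python3 -c "
from plant import *
print(finish_job())"
```

```text
the job is handed in; nothing more can be done
None
```

The blue carrier is in the reader, home against the hidden stop (about 10 N measured at the wrist) and released; the other carriers and both vials look undisturbed, and I handed the job in after about 21 s, with no verdict returned.

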